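# Clip a specimen board into the sprung viewing stand and bring the magnifier over it

## Task

Get the longer of the two specimen boards ready for drawing: take it off its wooden riser and clip it, plant side up, into the viewing stand by pushing one end into either sprung jaw so the jaw is pressed back, lowering the other end down inside the opposite jaw, and letting go so that the springs centre the board lying level, square and about central across the jaws, with both ends under the lips. Then swing the stand's magnifier over the board until it reaches its stop, and let go. Leave the short board, the cress box and the bottle where they are.

Things in the scene. Friction and masses are not known exactly. Their poses are not given: they have to be found in the camera images.
- stand: Fixed stand: wooden base 275 x 84 x 12 mm with two black sprung jaws facing each other along its x axis and a magnifier on a post at the far end. Origin: on the table midway between the jaws; x runs from near to far jaw, roughly away from the robot; z up. Clipped in, the board is level in both grooves, long side along x, centre at x = 0, y = 0, z = 36 (on the ledges) to 41 mm, each jaw pressed back 4 mm.
- near_jaw (a joint): Travel (m) of the jaw nearer the robot; 0 = at rest, grows as it is pressed outwards (stand -x), stop at 0.026. Spring: 2.1 N at rest plus 0.35 N per mm (about 8.7 N at 19 mm); it returns by itself.
- far_jaw (a joint): Travel (m) of the jaw farther from the robot; 0 = at rest, grows as it is pressed outwards (stand +x), stop at 0.026. Same spring.
- near_jaw_groove (a point): Bottom of the near jaw's groove, mid-width, at ledge height; moves with the jaw; at rest at stand x = -56, z = 32 mm. Jaw 44 mm wide. Groove, facing the other jaw, 13 mm high: lower ledge (top 32 mm above the table) reaches 22 mm inwards from the groove bottom, upper lip (45 to 49 mm up) only 6 mm. Jaw top flat at 49 mm, 16 mm outwards; end block behind it at x = -102 to -112, 46 mm high.
- far_jaw_groove (a point): Bottom of the far jaw's groove, mirror image of the near one: at rest at stand x = +56, z = 32 mm. The grooves rest 112 mm apart and the lip edges 100 mm apart, so for the 120 mm board to come down inside the other lip one jaw must be pressed back at least 14 mm, better 17 to 20. A tilt of about 0.2 to 0.25 rad clears the other lip and still fits the groove.
- specimen: The longer specimen board, loose: plywood 120 (its x) x 60 (its y) x 8 mm (z), about 60 g, with white paper and a pressed green plant on its upper (+z) face. Origin: centre of its underside. It starts lying on one of the two wooden risers, with ends and sides overhanging. Either end may go into either jaw.
- specimen_center (a point): Centre of the longer specimen board, half-way up (4 mm above its underside); axes as the board's.
- short_board: The shorter specimen board, loose, 85 x 60 x 8 mm, otherwise looking alike, on the other riser; leave it. Origin: centre of its underside.
- riser0: The riser under the longer board: fixed light wooden block 70 (along the board, roughly) x 36 x 15 mm high; origin: centre of its underside, on the table.
- riser1: The riser under the shorter board, identical to the other one. Origin: centre of its underside.
- magnifier (a joint): Angle (rad) of the magnifier's arm about the upright post: 0 = arm pointing to the stand's -y side (the robot's right), positive swings it (clockwise from above) towards the board; 1.571 = stop, with the arm along the stand's -x and the lens straight over the board's centre. It stays where it is left; light friction, under 1 N at the peg.
- post_top (a point): Axis of the magnifier's hinge, on the post at stand x = 140, y = 0 mm, 100 mm above the table (the height of the middle of the arm).
- peg (a point): Middle of the upright black peg (12 mm diameter, 104 to 144 mm above the table) on the magnifier's arm, 75 mm from the hinge axis, for swinging it. The arm is 10 mm wide, 96 to 104 mm above the table, its hub up to 107 mm; the round lens frame, 93 mm across, 8 mm thick, is centred 140 mm from the hinge axis.
- cress: Bystander: open cardboard box of cress 85 x 62 x 40 mm with sprouts to 70 mm, loose, to the right. Origin: centre of its underside.
- bottle: Bystander: glass bottle, 70 mm diameter, 210 mm tall, loose, far right. Origin: centre of its underside.
Not all that is in view belongs to the job. What is shaped like the specimen but pink or yellow is not meant.

How it is judged:
By the outcome, as a careful person would: the job done as asked, in the order asked, and still so for the second after the job is handed in, with the robot touching nothing.
It also fails if it takes over 59 s, if anything falls off the work surface, if the arm or the gripper's body presses on something with over 40 N, if the wrist force passes 120 N, or if a joint passes its speed limit or range.

## Robot

A 6-joint arm with a two-finger parallel gripper is mounted at the origin on the work surface. World frame = base frame: x ahead of the robot, y to its left, z up, the work surface at z = 0. Lengths are in m, angles in rad, forces in N, time in s.
With the tool pointing down it reaches from about 0.375 to 0.9 m from the base axis. Payload 3.1 kg.
Tool frame: the origin (TCP) lies midway between the tips of the shut fingers; the grasp point (between the pads) lies 19 mm behind it; z points along the fingers, y is the line along which they close (so a half turn about z gives the same grasp; the last joint's range is limited). The gripper opens to 85 mm and grips with 20 to 120 N. Pads are 22 mm wide; open, the fingers measure 114 mm over their backs; the gripper's body (76 mm by 85 mm) begins 54 mm behind the grasp point. The pads swing forward as they close: fully open they stand 13 mm farther back than shut.
Start: joints at [0.975, 0.527, 1.433, -0, 1.181, -0.178], TCP at [0.254, 0.571, 0.231] pointing down, gripper open.
Joint ranges: [-3.08, 3.08], [-0.75, 2.2], [0.22, 2.44], [-1.43, 4.57], [0, 2.65], [-2.85, 2.85]. Speed limits (rad/s): [2.79, 2.79, 3.14, 3.14, 3.14, 3.14].

## Interface

Orientations are given as a unit quaternion [x, y, z, w].
In Python, from station import manip gives the robot as it stands.
- The arm moves only by the tool step_arm, never from a script. Its argument "targets" is text: rows parted by semicolons, each of 4 numbers parted by spaces: the shift along the tool's x, y, z in mm, then the turn about the tool's z in degrees. A call has 1 to 12 rows; each row is the pose to reach, as a shift and turn from the pose commanded when the call began, along the tool's axes at that moment; what a row does not reach only later rows make up. A row lasts 1/10 s, in which the tool goes at most 50 mm and 8.59 degrees, less where a joint would pass 70% of its speed; a pose out of reach is approached as far as the arm can. A call with a gripper value outside its range is refused whole. "gripper" is the closure, from 0 (fully open) to 1 (shut), set as the call begins (left out, the last holds). The fingers move at their own pace and stop on an object; "squeeze" is the grip in N (left out, the last holds). Time passes only in rows, so rows that repeat a pose let the fingers close. It gives the time, the measured TCP pose, the force, the opening and the grip force at its end, in the units of the state.
- manip.sense(): the state, without advancing time (a new reading comes with each control period).
- manip.snapshot(name): name is "side" or "top"; returns the picture (400x640x3 uint8, red, green, blue); there is no depth.
- manip.get_calibration(name): a dict with "fov_y" (degrees; the focal length in pixels is half the picture's height over the tangent of half this angle, whatever the lens; pixels are square), "cx", "cy" (the principal point, pixels), "k1" (the pictures are not rectified: a ray, as slopes to the right and down, at radius r is drawn at 1 + k1 r^2 times it, then the intrinsics apply), "extrinsics" (4x4, takes a point from camera to world coordinates). Camera axes: x right, y down, z forward; pixel columns grow to the right and rows downward; lengths in m; the calibration is good to about 2 mm. A picture is of the moment at which its call begins. get_calibration takes no time and is no camera call.
- manip.sign_off(): hands the job in; it is judged then, once.
Trained networks look in the newest picture that a camera, given by its name, has taken for a name from the list of things; names that differ only in an ending like _2 or _b are one class to them, and where a whole thing is asked for, a point or a joint stands for the part that bears it (a point fixed in the world has none). Each returns a list of dicts, best first, with "p" (0 to 1); they miss things now and then, are a little off and sometimes report something else, mostly with a low value. They report only what shows in the picture. A call takes as long as a camera call. They do not tell look-alikes from the thing itself.
- manip.recognise(camera, query): "position" ([column, row] in pixels, amid what is visible of it).
- manip.masks_of(camera, query): "pixels" (400x640 bool, what is visible of it) and "position" ([column, row] in pixels, amid what is visible of it).
- manip.mark_of(camera, query): "position" ([column, row] in pixels: a listed point, or the origin of a listed thing).
The state is a dict: "t": time; "q": joint angles; "qd": joint speeds; "tau": joint torques, N m; "tcp_pos": TCP position; "tool_rot": TCP orientation; "force": force on the tool from outside, world axes, zero at the start; "ft_torque": the same for the moment, N m; "finger_gap": opening from 0.0 (shut) to 1.0 (fully open); "gripper_force": force on a finger pad.
Only numpy, scipy, OpenCV 4.12 (cv2) and the standard library are available. Lean on these libraries where they do the work, as an engineer would, in place of code of your own. Each camera call takes 0.05 s, during which the arm holds its last target. There are 200 camera calls.

## Working session

There is one attempt and no reset: what is moved stays moved. The work goes in short steps, Python scripts to look and compute and a tool call to move; the robot and the scene stay as the last step left them, time stands still between calls to the robot, and variables do not carry over. Pictures are saved under pics/ and viewed, at most 10 in all, crops included, and the job is handed in when it is done.

Besides the shell and the picture viewer there is one more tool, called after ">>>" in YAML: its name, and indented under it one key for each argument. step_arm: Moves the arm, as the interface text tells. Its arguments: {"type":"object","properties":{"targets":{"type":"string"},"gripper":{"type":"number"},"squeeze":{"type":"number"}},"required":["targets"]}

```bash
ls; mkdir -p pics; cat > h.py <<'E'
import numpy as np, cv2
from scipy.spatial.transform import Rotation as R
from station import manip
def cal(n):
    c=manip.get_calibration(n); f=200/np.tan(np.radians(c["fov_y"])/2)
    return f,c["cx"],c["cy"],c["k1"],np.array(c["extrinsics"])
def ray(n,p):
    f,cx,cy,k,E=cal(n); d=np.array([(p[0]-cx)/f,(p[1]-cy)/f]); u=d.copy()
    for _ in range(30): u=d/(1+k*(u@u))
    v=E[:3,:3]@np.r_[u,1]; return E[:3,3],v/np.linalg.norm(v)
def proj(n,X):
    f,cx,cy,k,E=cal(n); c=E[:3,:3].T@(np.array(X)-E[:3,3]); u=c[:2]/c[2]; u=u*(1+k*(u@u)); return np.array([f*u[0]+cx,f*u[1]+cy])
def tri(a,b):
    (o1,d1),(o2,d2)=a,b
    s=np.linalg.lstsq(np.c_[d1,-d2],o2-o1,rcond=None)[0]
    p,q=o1+s[0]*d1,o2+s[1]*d2; return (p+q)/2,np.linalg.norm(p-q)
def atz(n,p,z):
    o,d=ray(n,p); return o+d*(z-o[2])/d[2]
def save(img,name): cv2.imwrite("pics/"+name,cv2.cvtColor(img,cv2.COLOR_RGB2BGR))
E
python3 - <<'E'
from h import *
np.set_printoptions(precision=4,suppress=True)
a=manip.snapshot("side"); b=manip.snapshot("top"); save(a,"side0.png"); save(b,"top0.png")
for n in ("side","top"): print(n,cal(n))
s=manip.sense(); print(s["t"],s["tcp_pos"],s["tool_rot"],s["finger_gap"])
for q in ["stand","near_jaw_groove","far_jaw_groove","specimen","specimen_center","short_board","riser0","riser1","post_top","peg","cress","bottle"]:
    for n in ("side","top"):
        print(q,n,[(np.round(r["position"],1).tolist(),round(r["p"],2)) for r in manip.mark_of(n,q)][:4])
print(manip.sense()["t"])
E
```

```text
pics
side (np.float64(374.78416413291365), 322.79527042285997, 193.55974501988106, 0.012641620786410655, array([[ 0.9659, -0.1795,  0.1865,  0.2767],
       [-0.2582, -0.6166,  0.7437, -0.7612],
       [-0.0185, -0.7666, -0.6419,  0.7504],
       [ 0.    ,  0.    ,  0.    ,  1.    ]]))
top (np.float64(460.5847177871545), 318.0871408078863, 204.89457901721056, -0.1313906338373161, array([[ 0.0144, -0.9894,  0.1446,  0.2717],
       [-0.9997, -0.0172, -0.0177, -0.0017],
       [ 0.02  , -0.1443, -0.9893,  1.4304],
       [ 0.    ,  0.    ,  0.    ,  1.    ]]))
0.1 [0.2532 0.5707 0.2304] [ 0.2074  0.9783 -0.0009 -0.0004] 0.9965311939328996
stand side [([325.1, 218.8], 0.57)]
stand top [([311.9, 212.5], 0.75)]
near_jaw_groove side [([299.0, 217.4], 0.61)]
near_jaw_groove top [([309.2, 229.4], 0.72)]
far_jaw_groove side [([341.7, 214.9], 0.6)]
far_jaw_groove top [([320.6, 193.6], 0.64)]
specimen side [([238.3, 146.9], 0.74), ([287.2, 166.2], 0.63), ([231.8, 180.1], 0.63), ([284.2, 140.6], 0.61)]
specimen top [([224.5, 222.9], 0.8), ([165.0, 272.8], 0.77), ([219.1, 282.2], 0.7), ([166.9, 219.1], 0.68)]
specimen_center side [([231.3, 178.0], 0.66), ([287.9, 162.4], 0.65), ([238.3, 148.3], 0.61), ([284.9, 143.8], 0.51)]
specimen_center top [([181.4, 153.0], 0.97), ([165.0, 216.2], 0.73), ([166.6, 270.8], 0.65), ([223.0, 284.2], 0.6)]
short_board side [([347.0, 164.6], 0.78)]
short_board top [([234.3, 163.8], 0.61), ([456.7, 157.0], 0.24)]
riser0 side [([287.5, 171.2], 0.48), ([346.3, 167.8], 0.36)]
riser0 top [([457.7, 154.9], 0.26)]
riser1 side [([287.5, 171.2], 0.48), ([346.3, 167.8], 0.36)]
riser1 top [([457.7, 154.9], 0.26)]
post_top side [([344.6, 165.7], 0.74), ([374.0, 194.3], 0.73)]
post_top top []
peg side [([376.5, 201.5], 0.93)]
peg top [([347.4, 165.2], 0.63)]
cress side [([308.0, 317.9], 0.6)]
cress top [([402.9, 248.4], 0.73)]
bottle side [([473.3, 357.0], 0.86)]
bottle top [([456.7, 156.9], 0.89)]
1.3
```

View pics/side0.png

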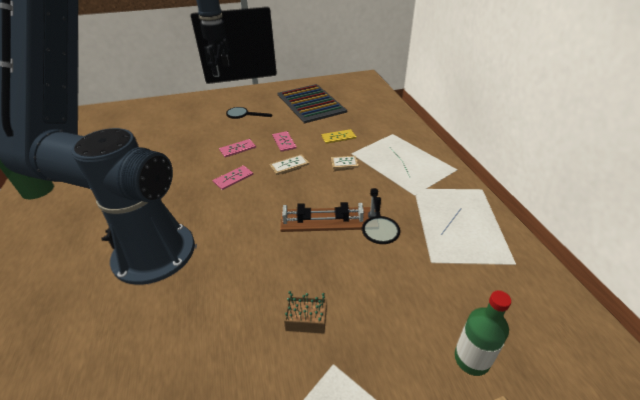

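View pics/top0.png

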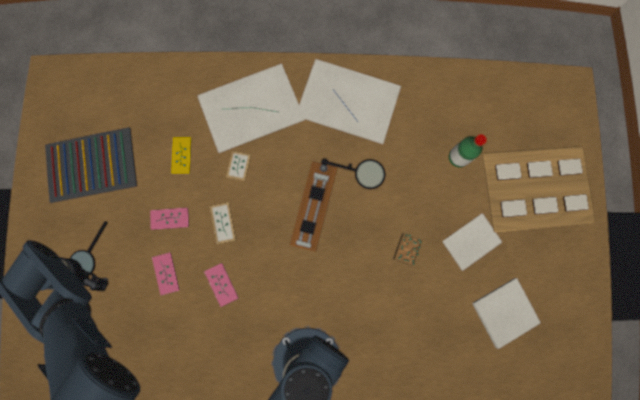

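Long side/top views: side camera shows candidates: white long board (289,165), white short board (344,162), pink (237,147), (284,140), (233,177), yellow (339,136). In the top view they are: white long (222,223), white short (238,165), pink (168,218), (165,273), (220,285), yellow (180,155). The stand is at top (313,205), with its magnifier pointing right. I choose the longer white board at top (222,223), and check it in a crop.

```bash
cat > m.py <<'E'
from h import *
np.set_printoptions(precision=4,suppress=True)
a=manip.snapshot("side"); b=manip.snapshot("top")
S=lambda im,x,y,w,h,k: cv2.resize(im[y:y+h,x:x+w],None,fx=k,fy=k,interpolation=cv2.INTER_CUBIC)
A=S(b,195,140,200,125,4); B=S(a,260,120,160,135,4)[:, :800]
save(A,"cropt.png"); save(B,"crops.png")
np.save("a.npy",a); np.save("b.npy",b)
M={}
for q in ["specimen","short_board","stand","near_jaw","far_jaw","magnifier"]:
    for n in ("side","top"):
        for i,r in enumerate(manip.masks_of(n,q)[:6]):
            m=r["pixels"]; M[f"{q}_{n}_{i}"]=m
            ys,xs=np.nonzero(m); rc=cv2.minAreaRect(np.c_[xs,ys].astype(np.float32)) if len(xs) else None
            print(q,n,i,round(r["p"],2),np.round(r["position"],1),m.sum(),rc)
np.savez("M.npz",**M)
E
python3 m.py
```

```text
specimen side 0 0.95 [287.8 163.6] 441 ((288.9661865234375, 163.37448120117188), (13.407204627990723, 37.99327087402344), 74.93151092529297)
specimen side 1 0.89 [285.1 138.3] 304 ((283.70001220703125, 140.90000915527344), (21.913463592529297, 15.652474403381348), 63.43495178222656)
specimen side 2 0.75 [237.2 146.7] 377 ((236.9892120361328, 147.46487426757812), (11.616393089294434, 34.55509567260742), 72.89727020263672)
specimen side 3 0.64 [336.6 136.5] 300 ((337.9864807128906, 135.91891479492188), (10.028338432312012, 31.893404006958008), 80.53767395019531)
specimen side 4 0.6 [232.9 178.9] 441 ((232.60345458984375, 176.7413787841797), (13.655871391296387, 37.553646087646484), 66.80140686035156)
specimen top 0 0.94 [180.5 156.4] 693 ((180.5, 155.0), (36.0, 19.0), 90.0)
specimen top 1 0.89 [162.1 273.6] 749 ((165.3564910888672, 273.639892578125), (39.214515686035156, 19.458555221557617), 77.73522186279297)
specimen top 2 0.82 [168.2 220.5] 757 ((169.5, 218.5), (21.0, 37.0), 90.0)
specimen top 3 0.67 [219.9 282.3] 801 ((220.9000244140625, 284.8000183105469), (39.80200958251953, 20.5
[... 1293 characters left out ...]
767578), (15.037208557128906, 13.339459419250488), 14.03624439239502)
far_jaw side 0 0.57 [341.2 210.6] 213 ((341.5, 211.0), (18.0, 13.0), 90.0)
far_jaw top 0 0.49 [308.6 228.7] 155 ((308.176513671875, 226.29412841796875), (13.581995010375977, 11.64171028137207), 14.03624439239502)
far_jaw top 1 0.46 [315.8 190.9] 183 ((316.9717102050781, 192.3490447998047), (14.148136138916016, 13.0492525100708), 15.945395469665527)
magnifier side 0 0.64 [377.3 227.6] 977 ((374.26470947265625, 219.9412078857422), (55.39404296875, 33.785221099853516), 59.03623962402344)
magnifier top 0 0.93 [368.3 171.1] 887 ((353.8000183105469, 166.39999389648438), (64.39875793457031, 28.621667861938477), 26.56505012512207)
```

View pics/cropt.png

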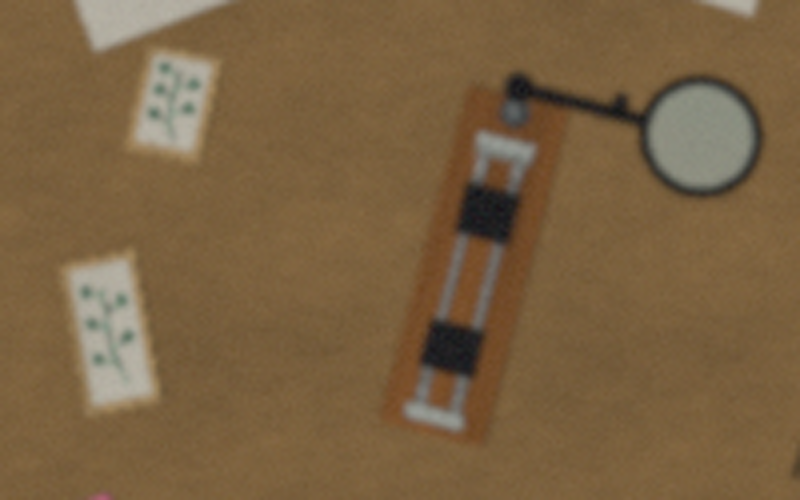

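View pics/crops.png

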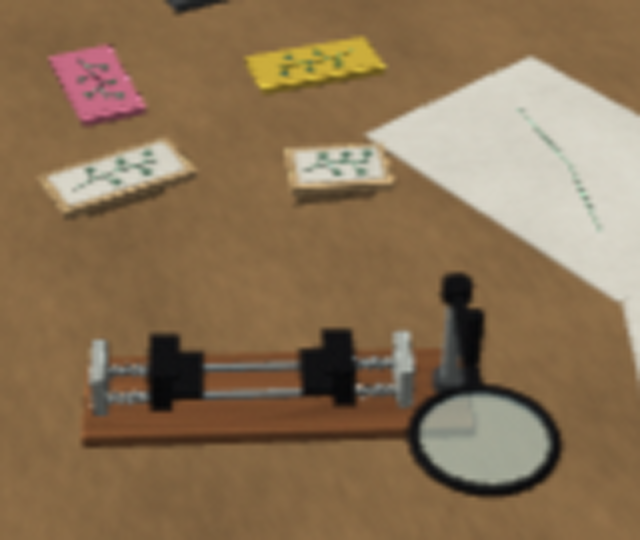

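The crops show that the chosen board (cropt 110,332 = top 222.5,223) is white paper with a green plant on light wood, and clearly longer than the other (174,105). The jaws are at cropt (489,213) and (450,348), and the magnifier arm runs from its hinge (518,88) to the lens (701,135).

```bash
cat > fit.py <<'E'
from h import *
from scipy.optimize import minimize
np.set_printoptions(precision=4,suppress=True)
K=8
def box(x0,x1,y0,y1,z0,z1): return np.array([[x,y,z] for x in(x0,x1) for y in(y0,y1) for z in(z0,z1)])
def place(P,x,y,z,yaw): return R.from_euler("z",yaw).apply(P)+[x,y,z]
def render(n,boxes,roi):
    x0,y0,w,h=roi; im=np.zeros((h*K,w*K),np.uint8)
    for B in boxes:
        p=np.array([proj(n,q) for q in B]); p=(p-[x0,y0]+.5)*K-.5
        hl=cv2.convexHull(np.round(p*16).astype(np.int32)); cv2.fillConvexPoly(im,hl,255,shift=4)
    im=cv2.resize(im,(w,h),interpolation=cv2.INTER_AREA)/255.
    return cv2.GaussianBlur(im,(0,0),.8)
def soft(img,roi,lo,hi,f):
    x0,y0,w,h=roi; return cv2.GaussianBlur(np.clip((f(img[y0:y0+h,x0:x0+w].astype(float))-lo)/(hi-lo),0,1),(0,0),.5)
def fit(build,p0,obs,st):
    c=lambda p:sum(((render(n,build(p),r)-t)**2).sum() for n,r,t in obs)
    sx=np.vstack([p0]+[np.array(p0)+np.eye(len(p0))[i]*st[i] for i in range(len(p0))])
    r=minimize(c,p0,method="Nelder-Mead",options=dict(initial_simplex=sx,maxfev=700,xatol=1e-5,fatol=1e-4)); return r.x,r.fun
def aroundmask(m,pad=6):
    ys,xs=np.nonzero(m); return xs.min()-pad,ys.min()-pad,np.ptp(xs)+2*pad+1,np.ptp(ys)+2*pad+1
E
cat > f1.py <<'E'
from fit import *
im={"side":np.load("a.npy"),"top":np.load("b.npy")}; M=np.load("M.npz")
g=lambda q:q.mean(2)
for n,px in (("top",[(222,222),(222,205),(223,200),(205,222),(313,190),(313,210),(305,228)]),("side",[(289,163),(289,180),(303,212),(322,221),(370,240)])):
    print(n,[(p,im[n][p[1],p[0]].tolist()) for p in px])
# specimen
bd=box(-.06,.06,-.03,.03,0,.008)
def obs_board(ms):
    o=[]
    for n,k in ms:
        roi=aroundmask(M[k]); v=g(im[n][roi[1]:roi[1]+roi[3],roi[0]:roi[0]+roi[2]].astype(float))
        bg=np.median(np.r_[v[0],v[-1],v[:,0],v[:,-1]]); fg=np.percentile(v,85)
        t=soft(im[n],roi,bg+.15*(fg-bg),bg+.55*(fg-bg),g)
        # fill plant with hull-based closing
        t=np.maximum(t,cv2.morphologyEx((t>.5).astype(np.float32),cv2.MORPH_CLOSE,np.ones((7,7))))
        o.append((n,roi,t)); print(n,bg,fg,t.sum())
    return o
o=obs_board([("top","specimen_top_4"),("side","specimen_side_0")])
c=tri(ray("top",(222.5,222.6)),ray("side",(289,163.4))); print("tri",c)
b=lambda p:[place(bd,*p)]
p0=[*c[0][:2],.015,.15]
for name,oo in (("both",o),("top",o[:1]),("side",o[1:])):
    if name=="both": print(name,fit(b,p0,oo,[.01,.01,.005,.1]))
    else: print(name,fit(lambda p:[place(bd,p[0],p[1],.015,p[2])],[p0[0],p0[1],.15],oo,[.01,.01,.1]))
# stand
def jb(p,z=0):
    x,y,yaw,w,zb=p; L=[]
    for s in(-1,1):
        for B in (box(.05,w,-.022,.022,zb,.049),box(.034,w,-.022,.022,zb,.032)):
            B=B*[s,1,1]; L.append(place(B,x,y,0,yaw))
    return L
rt=(295,178,34,62); rs=(290,198,66,30)
o2=[]
for n,roi in (("top",rt),("side",rs)):
    t=soft(im[n],roi,-75,-40,lambda q:-q.max(2)); o2.append((n,roi,t)); print(n,t.sum())
c=tri(ray("top",(312.3,209.3)),ray("side",(322.5,212))); print(c)
p0=[*c[0][:2],-.25,.072,.016]
for name,oo in (("both",o2),("top",o2[:1]),("side",o2[1:])):
    x,f=fit(jb,p0,oo,[.01,.01,.1,.004,.006]); print(name,x,f)
    if name=="both":
        for n,roi,t in o2: save(cv2.resize(np.uint8(255*np.dstack([t,render(n,jb(x),roi),t*0])),None,fx=8,fy=8),f"fit_{n}.png")
print("hinge",tri(ray("top",(324.5,161)),ray("side",(374.0,190))), "peg",tri(ray("top",(350,165.2)),ray("side",(377,201))))
E
python3 f1.py
```

```text
top [((222, 222), [146, 151, 137]), ((222, 205), [161, 144, 119]), ((223, 200), [121, 94, 60]), ((205, 222), [123, 97, 60]), ((313, 190), [30, 34, 36]), ((313, 210), [121, 78, 42]), ((305, 228), [31, 30, 31])]
side [((289, 163), [201, 202, 187]), ((289, 180), [123, 95, 62]), ((303, 212), [17, 18, 18]), ((322, 221), [116, 74, 44]), ((370, 240), [40, 32, 25])]
top 92.66666666666667 158.0 718.9504412717057
side 101.0 159.44999999999996 398.56723630377496
tri (array([0.4186, 0.2664, 0.0223]), np.float64(0.002658868389388168))
both (array([0.4174, 0.2675, 0.02  , 0.2318]), np.float64(72.26511058133717))Traceback (most recent call last):
  File "f1.py", line 24, in <module>
    else: print(name,fit(lambda p:[place(bd,p[0],p[1],.015,p[2])],[p0[0],p0[1],.15],oo,[.01,.01,.1]))
                     ~~~^^^^^^^^^^^^^^^^^^^^^^^^^^^^^^^^^^^^^^^^^^^^^^^^^^^^^^^^^^^^^^^^^^^^^^^^^^^^
  File "fit.py", line 19, in fit
    r=minimize(c,p0,method="Nelder-Mead",options=dict(initial_simplex=sx,maxfev=700,xatol=1e-5,fatol=1e-4)); return r.x,r.fun
    res = _minimize_neldermead(fun, x0, args, callback, bound
[... 227 characters left out ...]
 in obs)
               ~~~^^^^^^^^^^^^^^^^^^^^^^^^^^^^^^^^^^^^^^^^^^^^^^^^^^^^^^
  File "fit.py", line 17, in <genexpr>
    c=lambda p:sum(((render(n,build(p),r)-t)**2).sum() for n,r,t in obs)
                     ~~~~~~^^^^^^^^^^^^^^
  File "fit.py", line 10, in render
    p=np.array([proj(n,q) for q in B]); p=(p-[x0,y0]+.5)*K-.5
                ~~~~^^^^^
  File "h.py", line 12, in proj
    f,cx,cy,k,E=cal(n); c=E[:3,:3].T@(np.array(X)-E[:3,3]); u=c[:2]/c[2]; u=u*(1+k*(u@u)); return np.array([f*u[0]+cx,f*u[1]+cy])
                ~~~^^^
  File "h.py", line 5, in cal
    c=manip.get_calibration(n); f=200/np.tan(np.radians(c["fov_y"])/2)
ValueError: time passes only in moves, steps and waits
```

```bash
sed -i 's/^def cal(n):/import functools\n@functools.lru_cache\ndef cal(n):/' h.py; python3 f1.py
```

```text
top [((222, 222), [146, 151, 137]), ((222, 205), [161, 144, 119]), ((223, 200), [121, 94, 60]), ((205, 222), [123, 97, 60]), ((313, 190), [30, 34, 36]), ((313, 210), [121, 78, 42]), ((305, 228), [31, 30, 31])]
side [((289, 163), [201, 202, 187]), ((289, 180), [123, 95, 62]), ((303, 212), [17, 18, 18]), ((322, 221), [116, 74, 44]), ((370, 240), [40, 32, 25])]
top 92.66666666666667 158.0 718.9504412717057
side 101.0 159.44999999999996 398.56723630377496
tri (array([0.4186, 0.2664, 0.0223]), np.float64(0.002658868389388168))
both (array([0.4174, 0.2675, 0.02  , 0.2318]), np.float64(72.26511058133717))
top (array([0.4172, 0.2682, 0.225 ]), np.float64(23.12293872591377))
side (array([0.4198, 0.2755, 0.2298]), np.float64(41.28616892202433))
top 289.34285714285716
side 412.20000000000005
(array([ 0.4625, -0.0093,  0.0343]), np.float64(0.001271549127777067))
both [ 0.4622 -0.0094 -0.239   0.0704  0.0266] 58.64772629983309
top [ 0.4602 -0.0087 -0.2423  0.0693  0.0319] 23.020474788358875
side [ 0.4631 -0.0097 -0.2444  0.071   0.0261] 21.68286245960028
hinge (array([ 0.5972, -0.0427,  0.1095]), np.float64(0.002963329525885649)) peg (array([ 0.5775, -0.1151,  0.1364]), np.float64(0.0011706399425999016))
```

```bash
cat >> f1.py <<'E'
print("-- top face only")
tf=box(-.06,.06,-.03,.03,0,0.0001)
print(fit(lambda p:[place(tf,*p)],[.417,.267,.023,.23],o,[.01,.01,.005,.1]))
for z in (.019,.023,.027): print(z,[fit(lambda p:[place(tf,p[0],p[1],z,p[2])],[.417,.267,.23],q,[.01,.01,.1]) for q in (o[:1],o[1:])])
print(manip.sense()["t"],manip.sense()["q"])
E
python3 f1.py | sed -n '/top face/,$p'
```

```text
-- top face only
(array([0.4173, 0.2672, 0.0248, 0.225 ]), np.float64(40.73971851533322))
0.019 [(array([0.4173, 0.2682, 0.2264]), np.float64(15.107190988397171)), (array([0.4196, 0.275 , 0.2249]), np.float64(22.970972205181887))]
0.023 [(array([0.4168, 0.2676, 0.2192]), np.float64(16.379831539062756)), (array([0.4191, 0.2694, 0.2322]), np.float64(22.344955022956313))]
0.027 [(array([0.4166, 0.2668, 0.2256]), np.float64(17.48669457260622)), (array([0.4181, 0.2637, 0.2257]), np.float64(21.843571378471978))]
2.0 [ 0.9745  0.5275  1.4327  0.      1.1814 -0.1785]
```

```bash
cat > mv.py <<'E'
import sys; from h import *
np.set_printoptions(precision=4,suppress=True)
def state():
    s=manip.sense(); r=R.from_quat(s["tool_rot"]).as_matrix()
    print("t",round(s["t"],2),"tcp",np.round(1e3*np.array(s["tcp_pos"]),1),"yang",round(np.degrees(np.arctan2(r[1,1],r[0,1])),2),"tilt",np.round(r[:2,2],4),"F",np.round(s["force"],2),"gap",round(s["finger_gap"],3),"gf",np.round(s["gripper_force"],1),"q6",round(s["q"][5],2))
    return np.array(s["tcp_pos"]),r
def go(x,y,z,yang):
    p,r=state(); d=r.T@(np.array([x,y,z])-p)*1e3
    a=np.degrees(np.arctan2(r[1,1],r[0,1])); t=(-(yang-a)+90)%180-90
    print("shift",np.round(d,1),"turn",round(t,1))
if len(sys.argv)>4: go(*map(float,sys.argv[1:5]))
elif __name__=="__main__": state()
E
python3 mv.py .4178 .2678 .08 102.95
```

```text
t 2.0 tcp [253.5 571.2 231.3] yang 66.06 tilt [-0. -0.] F [ 0.39 -1.6   0.08] gap 1.002 gf 0.0 q6 -0.18
shift [-273.2 -210.7  151.3] turn -36.9
```

>>> step_arm:
  targets: "-273 -211 151 -36.9;-273 -211 151 -36.9;-273 -211 151 -36.9;-273 -211 151 -36.9;-273 -211 151 -36.9;-273 -211 151 -36.9;-273 -211 151 -36.9;-273 -211 151 -36.9;-273 -211 151 -36.9;-273 -211 151 -36.9;-273 -211 151 -36.9;-273 -211 151 -36.9"
  gripper: 0

```text
t: 3.2
tcp_pos: [0.4172, 0.2688, 0.0809]
tool_rot: [-0.114, 0.993, 0.0, 0.001]
force: [0.0, 0.2, -0.7]
finger_gap: 0.999
gripper_force: 0.0
```

```bash
python3 - <<'E'
from h import *
a=manip.snapshot("side"); save(cv2.resize(a[60:235,200:400],None,fx=4,fy=4,interpolation=cv2.INTER_CUBIC)[:600],"pre.png")
E
python3 mv.py .4178 .2678 .001 102.95
```

```text
t 3.25 tcp [417.2 268.8  80.9] yang 103.08 tilt [0.0011 0.0005] F [-0.65 -0.83 -0.25] gap 1.0 gf 0.0 q6 -1.45
shift [-0.3 -1.1 79.9] turn 0.1
```

View pics/pre.png

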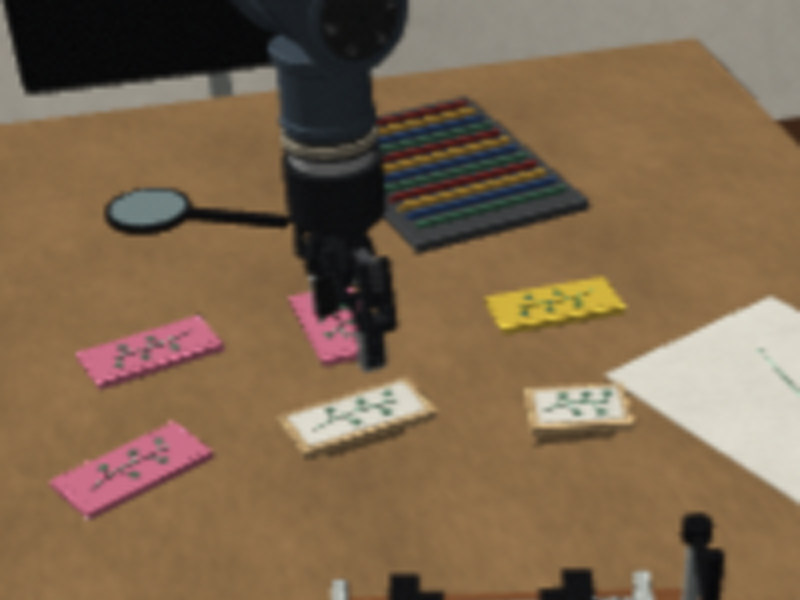

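The picture shows the open gripper above the white long board (crop 358,415), with the near fingertip at crop (372,362) and nothing else in the way.

>>> step_arm:
  targets: "0 -1 30 0;0 -1 55 0;0 -1 65 0;0 -1 72 0;0 -1 76 0;0 -1 79 0;0 -1 79 0;0 -1 79 0"

```text
t: 4.05
tcp_pos: [0.418, 0.2668, 0.0018]
tool_rot: [-0.113, 0.994, 0.0, 0.0]
force: [-0.3, -0.1, -0.5]
finger_gap: 0.997
gripper_force: 0.0
```

>>> step_arm:
  targets: "0 0 0 0;0 0 0 0;0 0 0 0;0 0 0 0;0 0 0 0;0 0 0 0;0 0 0 0;0 0 0 0"
  gripper: 1
  squeeze: 50

```text
t: 4.85
tcp_pos: [0.418, 0.2667, 0.002]
tool_rot: [-0.113, 0.994, 0.0, 0.0]
force: [-0.2, 0.3, 5.8]
finger_gap: 0.685
gripper_force: 53.2
```

```bash
python3 mv.py
```

```text
t 4.85 tcp [418.  266.7   2. ] yang 102.95 tilt [0.0009 0.0004] F [-0.21  0.3   5.82] gap 0.685 gf 53.2 q6 -1.45
```

>>> step_arm:
  targets: "0 0 -10 0;0 0 -30 0;0 0 -70 0;0 0 -120 0;0 0 -120 0;0 0 -120 0"

```text
t: 5.45
tcp_pos: [0.4183, 0.2669, 0.1229]
tool_rot: [-0.113, 0.994, 0.0, 0.002]
force: [-0.8, -0.4, 0.1]
finger_gap: 0.69
gripper_force: 54.1
```

```bash
cat > st.py <<'E'
import sys; from mv import *
# stand (x,y mm in stand frame) z m, tool y along stand y
SX,SY,SA=map(float,open("stand.txt").read().split())
X=R.from_euler("z",SA).apply([float(sys.argv[-3])/1e3,float(sys.argv[-2])/1e3,0])+[SX,SY,0]
p,r=state(); q=R.from_euler("z",-SA).apply(p-[SX,SY,0])*1e3; s=manip.sense()
print("in stand",np.round(q,1),"F stand",np.round(R.from_euler("z",-SA).apply(s["force"]),2))
go(X[0],X[1],float(sys.argv[-1])/1e3,90+np.degrees(SA))
E
sed -i 's/^if len(sys.argv)>4:/if __name__=="__main__" and len(sys.argv)>4:/' mv.py
echo .4622 -.0094 -.2400 > stand.txt; python3 st.py 0 0 80
```

```text
t 5.45 tcp [418.3 266.9 122.9] yang 102.97 tilt [0.0034 0.0012] F [-0.78 -0.43  0.12] gap 0.69 gf 54.1 q6 -1.45
in stand [-108.3  257.9  122.9] F stand [-0.65 -0.61  0.12]
t 5.45 tcp [418.3 266.9 122.9] yang 102.97 tilt [0.0034 0.0012] F [-0.78 -0.43  0.12] gap 0.69 gf 54.1 q6 -1.45
shift [  19.4 -279.1   42.7] turn 26.7
```

```bash
python3 st.py 30 0 60 | tail -1
```

```text
shift [  -7.4 -292.6   62.8] turn 26.7
```

>>> step_arm:
  targets: "-7 -50 0 8;-7 -100 0 16;-7 -150 0 24;-7 -200 0 26.7;-7 -250 0 26.7;-7 -293 0 26.7;-7 -293 20 26.7;-7 -293 50 26.7;-7 -293 63 26.7;-7 -293 63 26.7;-7 -293 63 26.7"

```text
t: 6.55
tcp_pos: [0.4892, -0.0171, 0.0573]
tool_rot: [0.12, 0.993, 0.0, -0.002]
force: [0.3, 0.2, -0.1]
finger_gap: 0.688
gripper_force: 54.1
```

```bash
cat > bfit.py <<'E'
from fit import *; import sys
def bobs(n,roi):
    img=manip.snapshot(n); return img,(n,roi,None)
def measure(save_as=None,roi_s=(270,170,110,60),p0=None):
    SX,SY,SA=map(float,open("stand.txt").read().split())
    a=manip.snapshot("side"); b=manip.snapshot("top")
    if save_as:
        save(cv2.resize(a[165:245,270:400],None,fx=6,fy=6,interpolation=cv2.INTER_CUBIC),save_as)
    m=manip.masks_of("side","specimen"); print([(np.round(x["position"]).tolist(),round(x["p"],2)) for x in m])
    return a,b
if __name__=="__main__": measure(sys.argv[1])
E
python3 st.py 30 0 60; python3 bfit.py c1.png
```

```text
t 6.55 tcp [489.2 -17.1  57.3] yang 76.26 tilt [-0.0031  0.0008] F [ 0.25  0.16 -0.06] gap 0.688 gf 54.1 q6 -1.59
in stand [28.1 -1.  57.3] F stand [ 0.21  0.21 -0.06]
t 6.55 tcp [489.2 -17.1  57.3] yang 76.26 tilt [-0.0031  0.0008] F [ 0.25  0.16 -0.06] gap 0.688 gf 54.1 q6 -1.59
shift [-1.9  1.  -2.7] turn 0.0
[([286.0, 140.0], 0.82), ([326.0, 203.0], 0.66), ([235.0, 148.0], 0.61), ([290.0, 167.0], 0.41), ([351.0, 137.0], 0.4)]
```

View pics/c1.png

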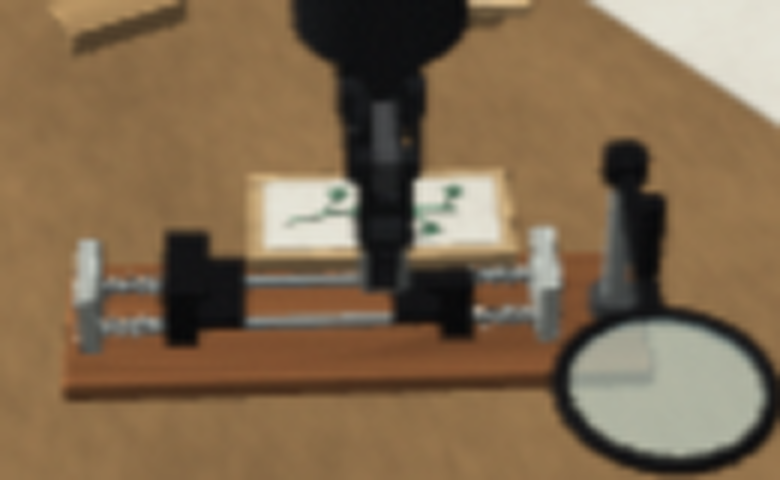

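The picture shows the board held level above the stand. Its near end (crop 248,215) is just past the near ledge, and its far end (518,210) is over the far jaw and short of the end block. I'll loosen the grip and press the far half onto the far jaw's top, so the board tilts in the fingers.

>>> step_arm:
  targets: "0 0 10 0;0 0 18 0;0 0 20 0;0 0 22 0;0 0 24 0;0 0 26 0;0 0 27 0;0 0 27 0"
  squeeze: 20

```text
t: 7.5
tcp_pos: [0.4918, -0.0177, 0.0337]
tool_rot: [0.12, 0.993, -0.0, 0.003]
force: [-2.7, 0.9, 19.7]
finger_gap: 0.69
gripper_force: 56.7
```

```bash
python3 st.py 30 0 31
```

```text
t 7.5 tcp [491.8 -17.7  33.7] yang 76.26 tilt [ 0.0049 -0.0013] F [-2.67  0.89 19.67] gap 0.69 gf 56.7 q6 -1.59
in stand [30.8 -1.  33.7] F stand [-2.8   0.23 19.67]
t 7.5 tcp [491.8 -17.7  33.7] yang 76.26 tilt [ 0.0049 -0.0013] F [-2.67  0.89 19.67] gap 0.69 gf 56.7 q6 -1.59
shift [0.8 1.  2.7] turn 0.0
```

>>> step_arm:
  targets: "0 0 -4 0;0 0 -4 0;0 0 -4 0;0 0 -4 0"
  gripper: 1
  squeeze: 20

```text
t: 7.9
tcp_pos: [0.4901, -0.0173, 0.035]
tool_rot: [0.12, 0.993, 0.0, -0.0]
force: [-0.2, -0.6, 1.2]
finger_gap: 0.684
gripper_force: 54.7
```

```bash
python3 st.py 30 0 31
```

```text
t 7.9 tcp [490.1 -17.3  35. ] yang 76.26 tilt [-0.0004  0.0001] F [-0.16 -0.64  1.16] gap 0.684 gf 54.7 q6 -1.59
in stand [29. -1. 35.] F stand [-0.01 -0.66  1.16]
t 7.9 tcp [490.1 -17.3  35. ] yang 76.26 tilt [-0.0004  0.0001] F [-0.16 -0.64  1.16] gap 0.684 gf 54.7 q6 -1.59
shift [-1.  1.  4.] turn 0.0
```

The grip stays at about 54 N. I'll set the board level on both jaw tops and regrip it at 20 N.

>>> step_arm:
  targets: "0 0 -6 0;10 1 -6 0;29 1 -6 0;29 1 -6 0;29 1 -3 0;29 1 -1 0;29 1 0.5 0;29 1 1 0;29 1 1 0"

```text
t: 8.8
tcp_pos: [0.4633, -0.0097, 0.0355]
tool_rot: [0.12, 0.993, -0.0, 0.001]
force: [-0.8, 0.5, 13.2]
finger_gap: 0.685
gripper_force: 56.1
```

```bash
python3 st.py 0 0 35
```

```text
t 8.8 tcp [463.3  -9.7  35.5] yang 76.25 tilt [ 0.0019 -0.0004] F [-0.8   0.52 13.18] gap 0.685 gf 56.1 q6 -1.59
in stand [ 1.2 -0.1 35.5] F stand [-0.9   0.31 13.18]
t 8.8 tcp [463.3  -9.7  35.5] yang 76.25 tilt [ 0.0019 -0.0004] F [-0.8   0.52 13.18] gap 0.685 gf 56.1 q6 -1.59
shift [1.2 0.1 0.5] turn 0.0
```

>>> step_arm:
  targets: "0 0 -1 0;0 0 -1 0;0 0 -1 0;0 0 -1 0"
  gripper: 0.2
  squeeze: 20

```text
t: 9.2
tcp_pos: [0.4624, -0.0095, 0.035]
tool_rot: [0.12, 0.993, 0.0, -0.0]
force: [-0.3, -0.5, 0.4]
finger_gap: 0.801
gripper_force: 0.0
```

>>> step_arm:
  targets: "0 0 0 0;0 0 0 0;0 0 0 0;0 0 0 0;0 0 0 0;0 0 0 0"
  gripper: 1
  squeeze: 20

```text
t: 9.8
tcp_pos: [0.4622, -0.0094, 0.0352]
tool_rot: [0.12, 0.993, 0.0, -0.0]
force: [-0.0, 0.4, -0.1]
finger_gap: 0.696
gripper_force: 21.7
```

```bash
python3 st.py 20 0 35; python3 bfit.py c2.png
```

```text
t 9.8 tcp [462.2  -9.4  35.2] yang 76.26 tilt [-0.0002  0.0001] F [-0.03  0.38 -0.11] gap 0.696 gf 21.7 q6 -1.59
in stand [ 0.  -0.  35.2] F stand [-0.12  0.36 -0.11]
t 9.8 tcp [462.2  -9.4  35.2] yang 76.26 tilt [-0.0002  0.0001] F [-0.03  0.38 -0.11] gap 0.696 gf 21.7 q6 -1.59
shift [-20.    0.    0.2] turn 0.0
[([325.0, 206.0], 0.9), ([230.0, 179.0], 0.82), ([282.0, 139.0], 0.79), ([236.0, 150.0], 0.79), ([346.0, 136.0], 0.75), ([300.0, 220.0], 0.51), ([288.0, 167.0], 0.28)]
```

View pics/c2.png

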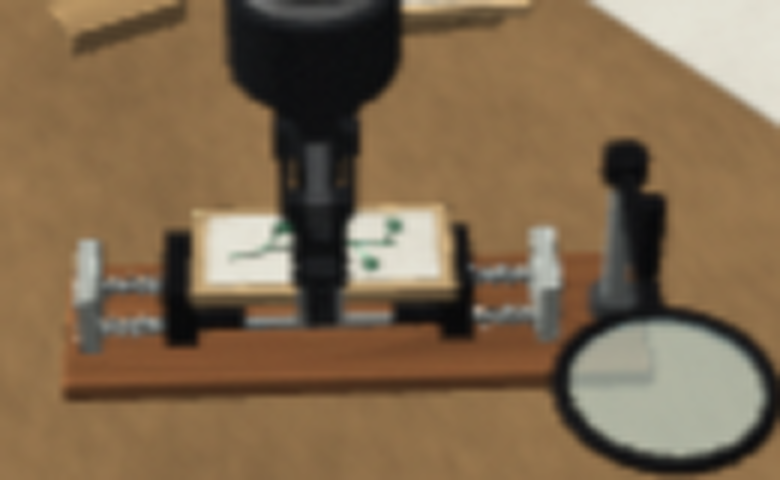

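The board lies level across both jaws (crop ends 192 and 455), evenly placed, and is held at 21 N. Next I tilt it against the far jaw's top.

>>> step_arm:
  targets: "0 0 -5 0;-12 0 -5 0;-22 0 -5 0;-22 0 -5 0;-22 0 -1 0;-22 0 1 0;-22 0 2 0;-22 0 3 0;-22 0 4 0;-22 0 5 0;-22 0 6 0;-22 0 6 0"

```text
t: 11.15
tcp_pos: [0.4831, -0.0146, 0.0297]
tool_rot: [0.12, 0.993, -0.0, -0.0]
force: [-1.0, -0.2, 5.7]
finger_gap: 0.696
gripper_force: 23.1
```

```bash
python3 st.py 20 0 35; python3 bfit.py c3.png
```

```text
t 11.15 tcp [483.1 -14.6  29.7] yang 76.27 tilt [-0.0004  0.    ] F [-0.98 -0.24  5.65] gap 0.696 gf 23.1 q6 -1.59
in stand [21.5 -0.  29.7] F stand [-0.9  -0.46  5.65]
t 11.15 tcp [483.1 -14.6  29.7] yang 76.27 tilt [-0.0004  0.    ] F [-0.98 -0.24  5.65] gap 0.696 gf 23.1 q6 -1.59
shift [ 1.5  0.  -5.3] turn 0.0
[([235.0, 146.0], 0.82), ([283.0, 139.0], 0.76), ([231.0, 178.0], 0.69), ([325.0, 207.0], 0.66), ([352.0, 137.0], 0.37)]
```

View pics/c3.png

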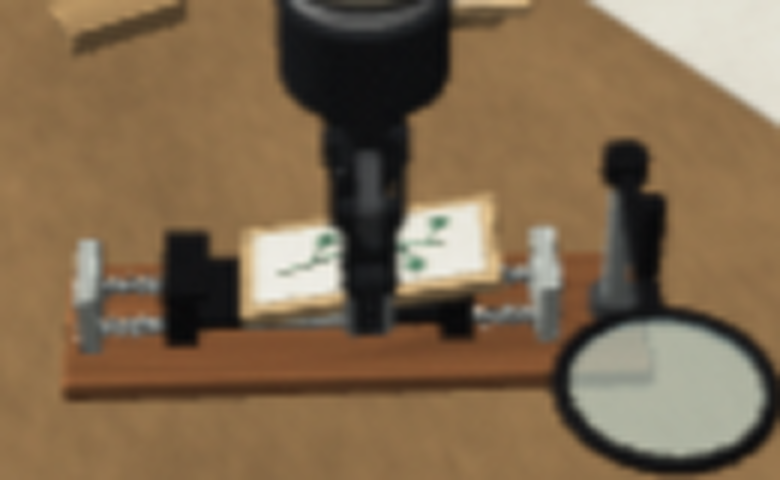

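The board is now tilted in the fingers: its near end is low (crop 243,318) and its far end raised (495,195–285). I'll work out the tilt from the front edge.

```bash
cat > tl.py <<'E'
from h import *
SX,SY,SA=map(float,open("stand.txt").read().split())
def corners(px,pz,t,cx=0):
    L=np.array([[-60,-30,0],[60,-30,0],[60,30,8],[-60,30,8]])+[cx,0,-4]
    P=R.from_euler("y",-t).apply(L)+[px,0,pz]
    W=R.from_euler("z",SA).apply(P/1e3)+[SX,SY,0]
    return np.array([(proj("side",w)-[270,165]+.5)*6-.5 for w in W]).round(0)
if __name__=="__main__":
    print("c2",corners(0,53,0).tolist())
    for t in (.1,.15,.2): print(t,corners(21.5,47.5,t).tolist())
E
python3 tl.py
```

```text
c2 [[184.0, 310.0], [448.0, 302.0], [440.0, 203.0], [186.0, 210.0]]
0.1 [[234.0, 327.0], [496.0, 300.0], [485.0, 201.0], [233.0, 227.0]]
0.15 [[236.0, 331.0], [496.0, 295.0], [483.0, 196.0], [233.0, 232.0]]
0.2 [[238.0, 336.0], [495.0, 291.0], [482.0, 192.0], [234.0, 237.0]]
```

>>> step_arm:
  targets: "0 0 -4 0;-5 0 -4 0;-5 0 -4 0;-5 0 -1 0;-5 0 0 0;-5 0 1 0;-5 0 1 0;-5 0 1 0;-5 0 -6 0;-5 0 -6 0;-5 0 -6 0"

```text
t: 12.4
tcp_pos: [0.4883, -0.0158, 0.0352]
tool_rot: [0.12, 0.993, 0.0, -0.0]
force: [0.6, -0.4, -0.9]
finger_gap: 0.699
gripper_force: 22.9
```

```bash
python3 st.py 20 0 35; python3 bfit.py c4.png
```

```text
t 12.4 tcp [488.3 -15.8  35.2] yang 76.26 tilt [-0.0003  0.0001] F [ 0.61 -0.39 -0.86] gap 0.699 gf 22.9 q6 -1.59
in stand [26.9 -0.  35.2] F stand [ 0.69 -0.24 -0.86]
t 12.4 tcp [488.3 -15.8  35.2] yang 76.26 tilt [-0.0003  0.0001] F [ 0.61 -0.39 -0.86] gap 0.699 gf 22.9 q6 -1.59
shift [6.9 0.  0.2] turn 0.0
[([334.0, 204.0], 0.65), ([230.0, 178.0], 0.58)]
```

View pics/c4.png

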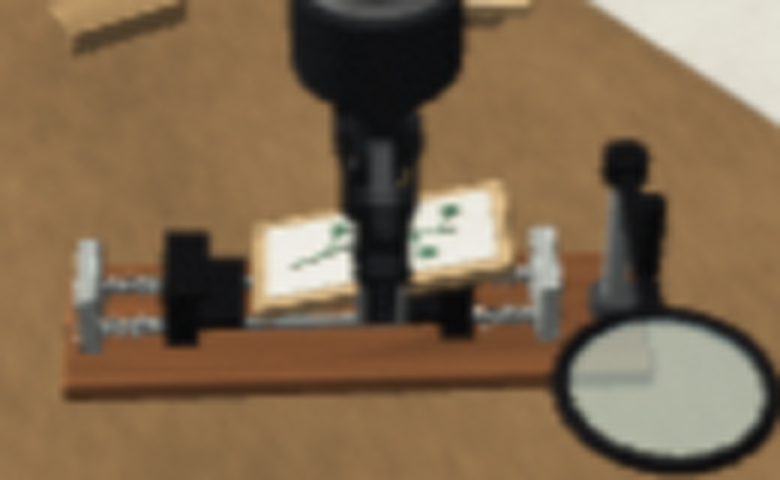

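Nine pictures are viewed. This one shows the tilted board clear of the jaws (near lower corner 255,315, far corner 512,270), a tilt of about 0.2 rad. Next I insert the near end.

>>> step_arm:
  targets: "7 0 0 0;14 0 0 0;14 0 2 0;14 0 3.7 0;14 0 3.7 0;18 0 3.7 0;22 0 3.7 0;24 0 3.7 0;24 0 3.7 0"

```text
t: 13.45
tcp_pos: [0.4646, -0.01, 0.0316]
tool_rot: [0.12, 0.993, 0.0, -0.0]
force: [0.6, -0.5, 0.2]
finger_gap: 0.695
gripper_force: 22.9
```

```bash
python3 st.py 0 0 31.5
```

```text
t 13.45 tcp [464.6 -10.   31.6] yang 76.26 tilt [-0.0008  0.0002] F [ 0.57 -0.55  0.15] gap 0.695 gf 22.9 q6 -1.59
in stand [ 2.4 -0.  31.6] F stand [ 0.69 -0.4   0.15]
t 13.45 tcp [464.6 -10.   31.6] yang 76.26 tilt [-0.0008  0.0002] F [ 0.57 -0.55  0.15] gap 0.695 gf 22.9 q6 -1.59
shift [2.4 0.  0.1] turn 0.0
```

>>> step_arm:
  targets: "2 0 0 0;4 0 0 0;6 0 0 0;6 0 0 0"

```text
t: 13.85
tcp_pos: [0.4606, -0.0091, 0.0319]
tool_rot: [0.12, 0.993, -0.0, 0.001]
force: [2.7, -0.6, -0.0]
finger_gap: 0.692
gripper_force: 22.9
```

```bash
python3 st.py 0 0 31.5; python3 st.py 0 0 31.5 | head -2
```

```text
t 13.85 tcp [460.6  -9.1  31.9] yang 76.26 tilt [ 0.0029 -0.0007] F [ 2.72 -0.55 -0.02] gap 0.692 gf 22.9 q6 -1.59
in stand [-1.6 -0.1 31.9] F stand [ 2.77  0.11 -0.02]
t 13.85 tcp [460.6  -9.1  31.9] yang 76.26 tilt [ 0.0029 -0.0007] F [ 2.72 -0.55 -0.02] gap 0.692 gf 22.9 q6 -1.59
shift [-1.6  0.1  0.4] turn 0.0
t 13.85 tcp [460.6  -9.1  31.9] yang 76.26 tilt [ 0.0029 -0.0007] F [ 2.72 -0.55 -0.02] gap 0.692 gf 22.9 q6 -1.59
in stand [-1.6 -0.1 31.9] F stand [ 2.77  0.11 -0.02]
```

>>> step_arm:
  targets: "3 0 0 0;6 0 0 0;9 0 0 0;12 0 0 0;15 0 0 0;18 0 0 0;18 0 0 0;18 0 0 0"

```text
t: 14.65
tcp_pos: [0.446, -0.0056, 0.0322]
tool_rot: [0.12, 0.993, -0.001, 0.005]
force: [8.7, -1.2, -0.4]
finger_gap: 0.693
gripper_force: 22.9
```

```bash
python3 st.py -20 0 31.5
```

```text
t 14.65 tcp [446.   -5.6  32.2] yang 76.23 tilt [ 0.0091 -0.0023] F [ 8.75 -1.19 -0.36] gap 0.693 gf 22.9 q6 -1.59
in stand [-16.6  -0.2  32.2] F stand [ 8.78  0.92 -0.36]
t 14.65 tcp [446.   -5.6  32.2] yang 76.23 tilt [ 0.0091 -0.0023] F [ 8.75 -1.19 -0.36] gap 0.693 gf 22.9 q6 -1.59
shift [3.4 0.2 0.7] turn -0.0
```

>>> step_arm:
  targets: "2 0 0 0;2 0 2 0;2 0 4 0;2 0 6 0;2 0 6 0;2 0 6 0"

```text
t: 15.25
tcp_pos: [0.4446, -0.0053, 0.0264]
tool_rot: [0.12, 0.993, -0.001, 0.005]
force: [8.7, -1.5, 3.8]
finger_gap: 0.701
gripper_force: 23.2
```

```bash
python3 st.py -18 0 20; python3 - <<'E'
from h import *
save(cv2.resize(manip.snapshot("side")[165:245,270:400],None,fx=6,fy=6,interpolation=cv2.INTER_CUBIC),"d1.png")
E
```

```text
t 15.25 tcp [444.6  -5.3  26.4] yang 76.24 tilt [ 0.01   -0.0026] F [ 8.72 -1.53  3.79] gap 0.701 gf 23.2 q6 -1.6
in stand [-18.1  -0.2  26.4] F stand [8.83 0.58 3.79]
t 15.25 tcp [444.6  -5.3  26.4] yang 76.24 tilt [ 0.01   -0.0026] F [ 8.72 -1.53  3.79] gap 0.701 gf 23.2 q6 -1.6
shift [-0.   0.2  6.4] turn -0.0
```

>>> step_arm:
  targets: "0 0 2 0;0 0 4 0;0 0 6 0;0 0 6.5 0;0 0 6.5 0;0 0 6.5 0"

```text
t: 15.9
tcp_pos: [0.4444, -0.0052, 0.0198]
tool_rot: [0.12, 0.993, -0.001, 0.005]
force: [8.2, -1.1, 2.3]
finger_gap: 0.698
gripper_force: 23.2
```

```bash
python3 st.py -18 0 20; python3 - <<'E'
from h import *
save(cv2.resize(manip.snapshot("side")[165:245,270:400],None,fx=6,fy=6,interpolation=cv2.INTER_CUBIC),"d2.png")
E
```

```text
t 15.9 tcp [444.4  -5.2  19.8] yang 76.25 tilt [ 0.0095 -0.0025] F [ 8.15 -1.05  2.32] gap 0.698 gf 23.2 q6 -1.6
in stand [-18.3  -0.2  19.8] F stand [8.17 0.92 2.32]
t 15.9 tcp [444.4  -5.2  19.8] yang 76.25 tilt [ 0.0095 -0.0025] F [ 8.15 -1.05  2.32] gap 0.698 gf 23.2 q6 -1.6
shift [-0.3  0.2 -0.2] turn -0.0
```

```bash
cat > tf.py <<'E'
from fit import *
SX,SY,SA=map(float,open("stand.txt").read().split())
tf=box(-.06,.06,-.03,.03,.0079,.008)
def run(save_as=None):
    out=[]; obs=[]
    for n,roi in (("side",(296,192,62,32)),("top",(292,182,44,56))):
        im=manip.snapshot(n); x0,y0,w,h=roi; c=im[y0:y0+h,x0:x0+w].astype(float)
        if n=="top" and not TOP: continue
        # paper/light wood: blue channel high relative to brown base
        t=((c[...,2]>85)&(c.mean(2)>105)).astype(np.uint8)
        k,l,s,_=cv2.connectedComponentsWithStats(t,connectivity=8)
        keep=np.isin(l,[i for i in range(1,k) if s[i,4]>=25 and (s[i,2]>8)])
        ys,xs=np.nonzero(keep); m=np.zeros((h,w),np.uint8)
        cv2.fillConvexPoly(m,cv2.convexHull(np.c_[xs,ys].astype(np.int32)),1)
        obs.append((n,roi,cv2.GaussianBlur(m.astype(float),(0,0),.8)))
        print(n,m.sum(),s[1:,[0,1,2,3,4]].tolist() if k<9 else k)
    def b(p):
        P=R.from_euler("y",-p[2]).apply(tf)+[p[0],p[3],p[1]]
        return [R.from_euler("z",SA+p[4]).apply(P)+[SX,SY,0]]
    x,f=fit(b,[0,.036,0.05,0,0],obs,[.01,.004,.08,.004,.05]); print("x,z_under,tilt,y,yaw",x,f)
import sys; TOP=len(sys.argv)>1
run()
E
python3 tf.py
```

```text
side 619 [[1, 11, 15, 15, 184], [25, 10, 18, 15, 256], [54, 17, 8, 2, 13], [53, 24, 3, 2, 5], [57, 24, 5, 2, 8]]
x,z_under,tilt,y,yaw [-0.0129  0.0203  0.0782  0.0172 -0.0646] 7.986251073626925
```

>>> step_arm:
  targets: "-3 0 0 0;-6 0 0 0;-9 0 0 0;-12 0 0 0;-15 0 0 0;-15 0 0 0;-15 0 0 0"

```text
t: 16.75
tcp_pos: [0.454, -0.0075, 0.0192]
tool_rot: [0.119, 0.993, -0.0, -0.0]
force: [1.5, -0.7, 2.9]
finger_gap: 0.696
gripper_force: 23.3
```

```bash
python3 st.py 0 0 20; sed -i 's/x,f=fit(b,.*$/x,f=fit(lambda p:b([*p,0,0]),[0,.036,.05],obs,[.01,.004,.08]); print("x,z_under,tilt",x,f)/' tf.py; python3 tf.py
```

```text
t 16.75 tcp [454.   -7.5  19.2] yang 76.28 tilt [-0.0007  0.0001] F [ 1.52 -0.71  2.88] gap 0.696 gf 23.3 q6 -1.59
in stand [-8.4 -0.1 19.2] F stand [ 1.64 -0.33  2.88]
t 16.75 tcp [454.   -7.5  19.2] yang 76.28 tilt [-0.0007  0.0001] F [ 1.52 -0.71  2.88] gap 0.696 gf 23.3 q6 -1.59
shift [-8.4  0.1 -0.8] turn 0.0
side 614 [[4, 11, 16, 15, 191], [29, 10, 18, 15, 227], [54, 17, 8, 2, 13], [53, 24, 3, 2, 5], [57, 24, 5, 2, 8]]
x,z_under,tilt [-0.0034  0.0359  0.0125] 14.772995618890638
```

>>> step_arm:
  targets: "-2 0 0 0;-2 0 0 0;-2 0 0 0"

```text
t: 17.15
tcp_pos: [0.4558, -0.0079, 0.019]
tool_rot: [0.12, 0.993, 0.0, -0.001]
force: [0.6, -1.5, 2.3]
finger_gap: 0.698
gripper_force: 23.3
```

>>> step_arm:
  targets: "0 0 0 0;0 0 0 0;0 0 0 0;0 0 0 0;0 0 0 0;0 0 0 0"
  gripper: 0

```text
t: 17.75
tcp_pos: [0.4564, -0.008, 0.0191]
tool_rot: [0.12, 0.993, 0.0, -0.0]
force: [0.2, -0.9, 0.6]
finger_gap: 1.004
gripper_force: 0.0
```

>>> step_arm:
  targets: "0 0 -10 0;0 0 -40 0;0 0 -90 0;0 0 -140 0;0 0 -160 0;0 0 -160 0;0 0 -160 0"

```text
t: 18.45
tcp_pos: [0.4562, -0.008, 0.1797]
tool_rot: [0.12, 0.993, -0.0, 0.001]
force: [-0.7, 0.7, 0.0]
finger_gap: 1.0
gripper_force: 0.0
```

```bash
python3 mv.py; python3 tf.py; python3 tf.py both; python3 - <<'E'
from h import *
a=manip.snapshot("side");b=manip.snapshot("top")
A=cv2.resize(a[165:245,270:400],None,fx=6,fy=6,interpolation=cv2.INTER_CUBIC)[:,:780]
B=cv2.resize(b[150:250,290:390],None,fx=4,fy=4,interpolation=cv2.INTER_CUBIC)
np.savez("rel.npz",a=a,b=b); print(A.shape,B.shape)
s=cv2.resize(a[165:245,270:400],(455,280),interpolation=cv2.INTER_CUBIC); t=cv2.resize(b[150:250,290:390],(340,340),interpolation=cv2.INTER_CUBIC)
c=np.zeros((340,800,3),np.uint8); c[:280,:455]=s; c[:,457:797]=t; save(c,"rel.png")
E
```

```text
t 18.45 tcp [456.2  -8.  179.7] yang 76.26 tilt [ 0.0011 -0.0003] F [-0.65  0.69  0.01] gap 1.0 gf 0.0 q6 -1.59
side 614 [[5, 10, 43, 16, 572], [55, 17, 7, 2, 11], [57, 24, 5, 2, 7]]
x,z_under,tilt [-0.0001  0.0355  0.0161] 15.383336820696947
side 614 [[5, 10, 43, 16, 572], [55, 17, 7, 2, 12], [57, 24, 5, 2, 8]]
(480, 780, 3) (400, 400, 3)Traceback (most recent call last):
  File "tf.py", line 22, in <module>
    run()
    ~~~^^
  File "tf.py", line 14, in run
    cv2.fillConvexPoly(m,cv2.convexHull(np.c_[xs,ys].astype(np.int32)),1)
    ~~~~~~~~~~~~~~~~~~^^^^^^^^^^^^^^^^^^^^^^^^^^^^^^^^^^^^^^^^^^^^^^^^^^^
cv2.error: OpenCV(4.12.0) /io/opencv/modules/imgproc/src/drawing.cpp:2404: error: (-215:Assertion failed) points.checkVector(2, CV_32S) >= 0 in function 'fillConvexPoly'
```

View pics/rel.png

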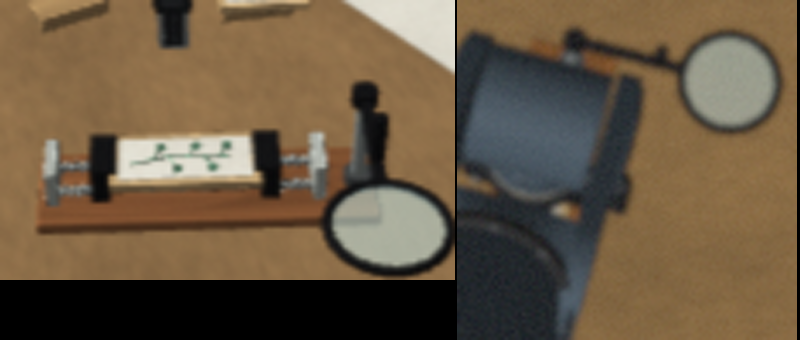

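```bash
cat > pg.py <<'E'
from mv import *; import sys
# peg straddle: tool y along stand direction (-1,1)/sqrt2
SX,SY,SA=map(float,open("stand.txt").read().split())
x,y,z=map(float,sys.argv[1:4]); X=R.from_euler("z",SA).apply([x/1e3,y/1e3,0])+[SX,SY,0]
p,r=state(); q=R.from_euler("z",-SA).apply(p-[SX,SY,0])*1e3
print("in stand",np.round(q,1),"F stand",np.round(R.from_euler("z",-SA).apply(manip.sense()["force"]),2))
go(X[0],X[1],z/1e3,135+np.degrees(SA))
E
sed -i 's/^x,y,z=.*sys.argv\[1:4\]/&/' pg.py
python3 pg.py 140 -75 170
python3 - <<'E'
from h import *
T=manip.mark_of("top","peg"); S=manip.mark_of("side","peg"); print(T[0] if T else 0,S[0] if S else 0)
SX,SY,SA=map(float,open("stand.txt").read().split())
w=R.from_euler("z",SA).apply([.14,-.075,.124])+[SX,SY,0]; print("expected",w,proj("top",w),proj("side",w))
E
```

```text
t 18.75 tcp [455.7  -7.9 178. ] yang 76.26 tilt [-0.0028  0.0007] F [ 0.36  0.16 -0.1 ] gap 0.997 gf 0.0 q6 -1.59
in stand [ -6.7  -0.1 178. ] F stand [ 0.31  0.24 -0.1 ]
t 18.75 tcp [455.7  -7.9 178. ] yang 76.26 tilt [-0.0028  0.0007] F [ 0.36  0.16 -0.1 ] gap 0.997 gf 0.0 q6 -1.59
shift [-146.7  -74.9    7.5] turn -45.0
0 {'position': [376.3, 204.6], 'p': 0.68}
expected [ 0.58035962 -0.11552872  0.124     ] [349.71505268 165.4301747 ] [377.97529982 204.56430644]
```

The left half of the picture shows the board clipped level between the jaws (118–255, 137–185), with both ends under the lips and the plant side up. The magnifier is untouched at (365,95) with its lens at (390,228). Next is the peg.

>>> step_arm:
  targets: "-147 -75 8 -45;-147 -75 8 -45;-147 -75 8 -45;-147 -75 8 -45;-147 -75 8 -45;-147 -75 8 -45;-147 -75 8 -45;-147 -75 8 -45;-147 -75 8 -45"
  gripper: 0.5

```text
t: 19.75
tcp_pos: [0.5813, -0.1156, 0.1709]
tool_rot: [-0.269, 0.963, 0.0, -0.0]
force: [-0.2, 0.2, -0.5]
finger_gap: 0.501
gripper_force: 0.0
```

```bash
python3 pg.py 139 -75 110
```

```text
t 19.75 tcp [ 581.3 -115.6  170.9] yang 121.24 tilt [-0.0004  0.0001] F [-0.19  0.23 -0.54] gap 0.501 gf 0.0 q6 -2.5
in stand [140.9 -74.9 170.9] F stand [-0.24  0.17 -0.54]
t 19.75 tcp [ 581.3 -115.6  170.9] yang 121.24 tilt [-0.0004  0.0001] F [-0.19  0.23 -0.54] gap 0.501 gf 0.0 q6 -2.5
shift [ 1.4  1.3 60.9] turn -0.0
```

>>> step_arm:
  targets: "1 1 15 0;1 1 30 0;1 1 45 0;1 1 55 0;1 1 60 0;1 1 60 0"

```text
t: 20.35
tcp_pos: [0.5798, -0.1153, 0.1106]
tool_rot: [-0.269, 0.963, 0.0, -0.0]
force: [0.2, -0.3, -0.8]
finger_gap: 0.498
gripper_force: 0.0
```

>>> step_arm:
  targets: "0 0 0 0;0 0 0 0;0 0 0 0;0 0 0 0"
  gripper: 0.8

```text
t: 20.75
tcp_pos: [0.5804, -0.1156, 0.1116]
tool_rot: [-0.269, 0.963, -0.0, 0.0]
force: [0.7, -1.2, 0.2]
finger_gap: 0.202
gripper_force: 0.0
```

```bash
python3 pg.py 139 -75 110; python3 - <<'E'
import numpy as np
for d in range(10,100,10):
    t=np.radians(d); print(d,np.round([75*(np.sin(t)-1+np.cos(t))/2**.5,75*(np.sin(t)+1-np.cos(t))/2**.5],1))
E
```

```text
t 20.75 tcp [ 580.4 -115.6  111.6] yang 121.26 tilt [ 0.0009 -0.0004] F [ 0.67 -1.2   0.17] gap 0.202 gf 0.0 q6 -2.5
in stand [140.  -75.1 111.6] F stand [ 0.94 -1.01  0.17]
t 20.75 tcp [ 580.4 -115.6  111.6] yang 121.26 tilt [ 0.0009 -0.0004] F [ 0.67 -1.2   0.17] gap 0.202 gf 0.0 q6 -2.5
shift [0.7 0.8 1.6] turn 0.0
10 [ 8.4 10. ]
20 [14.9 21.3]
30 [19.4 33.6]
40 [21.7 46.5]
50 [21.7 59.6]
60 [19.4 72.4]
70 [14.9 84.7]
80 [ 8.4 96.1]
90 [  0.  106.1]
```

>>> step_arm:
  targets: "4.5 4.8 0 0;8.4 10 0 0;14.9 21.3 0 0;19.4 33.6 0 0;21.7 46.5 0 0;21.7 59.6 0 0;19.4 72.4 0 0;14.9 84.7 0 0;8.4 96.1 0 0;8.4 96.1 0 0"

```text
t: 21.75
tcp_pos: [0.5226, -0.0352, 0.111]
tool_rot: [-0.271, 0.963, 0.001, -0.0]
force: [-0.9, 0.2, 0.5]
finger_gap: 0.198
gripper_force: 0.0
```

```bash
python3 pg.py 65 0 110; python3 - <<'E'
from h import *
SX,SY,SA=map(float,open("stand.txt").read().split())
for n in("side","top"):
    print(n,[(np.round(r["position"],1).tolist(),round(r["p"],2)) for r in manip.mark_of(n,"peg")][:2],[(np.round(r["position"],1).tolist(),round(r["p"],2)) for r in manip.masks_of(n,"magnifier")][:2] if manip.snapshot(n) is not None else 0)
for d in (70,80,90):
    t=np.radians(d); w=lambda r,z:R.from_euler("z",SA).apply([.14-r*np.sin(t),-r*np.cos(t),z])+[SX,SY,0]
    print(d,"peg",proj("side",w(.075,.124)),"lens",proj("side",w(.14,.1)))
E
```

```text
t 21.75 tcp [522.6 -35.2 111. ] yang 121.39 tilt [-0.0008  0.0012] F [-0.92  0.16  0.48] gap 0.198 gf 0.0 q6 -2.4
in stand [ 64.8 -10.7 111. ] F stand [-0.93 -0.06  0.48]
t 21.75 tcp [522.6 -35.2 111. ] yang 121.39 tilt [-0.0008  0.0012] F [-0.92  0.16  0.48] gap 0.198 gf 0.0 q6 -2.4
shift [-7.7  7.4  1.1] turn 0.1
side [([376.3, 204.6], 0.68), ([320.5, 213.4], 0.46)] [([329.0, 197.0], 0.96), ([345.6, 209.9], 0.56)]
top [] []
70 peg [348.40072219 192.73876511] lens [325.32216762 205.95006981]
80 peg [346.76227013 189.7034095 ] lens [322.70361878 200.08095861]
90 peg [345.98964289 186.61013766] lens [321.72625726 194.2022701 ]
```

>>> step_arm:
  targets: "-3.5 3.5 0 0;-7 7 0 0;-10 10 0 0;-10 10 0 0;-10 10 0 0"

```text
t: 22.55
tcp_pos: [0.5264, -0.0237, 0.1111]
tool_rot: [-0.27, 0.963, 0.0, -0.0]
force: [-0.6, -0.2, -0.3]
finger_gap: 0.198
gripper_force: 0.0
```

```bash
python3 pg.py 65 6 110
```

```text
t 22.55 tcp [526.4 -23.7 111.1] yang 121.29 tilt [-0.0001  0.0001] F [-0.56 -0.22 -0.28] gap 0.198 gf 0.0 q6 -2.37
in stand [ 65.7   1.4 111.1] F stand [-0.5  -0.34 -0.28]
t 22.55 tcp [526.4 -23.7 111.1] yang 121.29 tilt [-0.0001  0.0001] F [-0.56 -0.22 -0.28] gap 0.198 gf 0.0 q6 -2.37
shift [-2.8  3.8  1.1] turn 0.0
```

>>> step_arm:
  targets: "-1.4 1.4 0 0;-2.8 2.8 0 0;-4.2 4.2 0 0;-5 5 0 0;-5 5 0 0;-5 5 0 0"

```text
t: 23.15
tcp_pos: [0.5284, -0.0176, 0.1112]
tool_rot: [-0.27, 0.963, -0.0, 0.0]
force: [0.1, -3.8, -0.5]
finger_gap: 0.198
gripper_force: 1.7
```

```bash
python3 pg.py 65 6 110
```

```text
t 23.15 tcp [528.4 -17.6 111.2] yang 121.27 tilt [ 0.0006 -0.0008] F [ 0.15 -3.78 -0.54] gap 0.198 gf 1.7 q6 -2.36
in stand [ 66.2   7.8 111.2] F stand [ 1.04 -3.64 -0.54]
t 23.15 tcp [528.4 -17.6 111.2] yang 121.27 tilt [ 0.0006 -0.0008] F [ 0.15 -3.78 -0.54] gap 0.198 gf 1.7 q6 -2.36
shift [ 2.1 -0.4  1.2] turn 0.0
```

The 3.6 N reaction shows that the arm is on its stop. I'll release and retreat upwards.

>>> step_arm:
  targets: "0.7 -0.7 0 0;1 -1 0 0;1 -1 0 0;1 -1 0 0;1 -1 0 0"
  gripper: 0.4

```text
t: 23.65
tcp_pos: [0.5276, -0.0183, 0.1111]
tool_rot: [-0.269, 0.963, 0.0, -0.0]
force: [-0.5, 0.7, -0.3]
finger_gap: 0.607
gripper_force: 0.0
```

>>> step_arm:
  targets: "0 0 -10 0;0 0 -25 0;0 0 -50 0;0 0 -90 0;0 0 -120 0;0 0 -120 0;60 -60 -120 0;100 -100 -120 0;120 -120 -120 0;120 -120 -120 0;120 -120 -120 0;120 -120 -120 0"

```text
t: 24.85
tcp_pos: [0.4868, -0.1829, 0.2307]
tool_rot: [-0.269, 0.963, 0.001, -0.0]
force: [-0.5, 0.8, -0.9]
finger_gap: 0.601
gripper_force: 0.0
```

```bash
python3 pg.py 65 6 110; python3 - <<'E'
from h import *
SX,SY,SA=map(float,open("stand.txt").read().split())
for n in("side","top"):
    im=manip.snapshot(n); np.save("end_"+n,im)
    print(n,[(np.round(r["position"],1).tolist(),round(r["p"],2)) for r in manip.mark_of(n,"peg")][:2])
    for r in manip.masks_of(n,"magnifier")[:1]:
        ys,xs=np.nonzero(r["pixels"]); print(r["p"],xs.min(),xs.max(),ys.min(),ys.max())
    for d in (80,85,90):
        t=np.radians(d); w=lambda r,z,a=0:R.from_euler("z",SA).apply([.14-r*np.sin(t),-r*np.cos(t),z])+[SX,SY,0]
        c=w(.14,.1); ring=np.array([proj(n,c+.0465*np.array([np.cos(u),np.sin(u),0])) for u in np.linspace(0,6.28,60)])
        x0,y0=ring.min(0);x1,y1=ring.max(0)
        print(d,"peg",proj(n,w(.075,.124)).round(1),"ring",np.round([x0,x1,y0,y1],1))
    for q in ("short_board","cress","bottle"): print(q,[(np.round(r["position"],1).tolist(),round(r["p"],2)) for r in manip.mark_of(n,q)][:1])
E
```

```text
t 24.85 tcp [ 486.8 -182.9  230.7] yang 121.18 tilt [-0.0011  0.0015] F [-0.51  0.77 -0.87] gap 0.601 gf 0.0 q6 -2.69
in stand [  65.2 -162.7  230.7] F stand [-0.68  0.62 -0.87]
t 24.85 tcp [ 486.8 -182.9  230.7] yang 121.18 tilt [-0.0011  0.0015] F [-0.51  0.77 -0.87] gap 0.601 gf 0.0 q6 -2.69
shift [-119.   119.3  120.9] turn -0.1
side [([344.9, 182.9], 0.86)]
0.94 304 377 183 205
80 peg [346.8 189.7] ring [305.2 340.3 189.  212. ]
85 peg [346.3 188.2] ring [304.6 339.4 186.2 208.8]
90 peg [346.  186.6] ring [304.5 339.  183.5 205.7]
short_board []
cress [([307.6, 319.9], 0.81)]
bottle [([472.5, 360.4], 0.86)]
top [([317.5, 185.6], 0.98)]
0.95 297 328 158 221
80 peg [322.8 184.2] ring [304.8 336.7 191.8 223.4]
85 peg [320.5 183.9] ring [300.7 332.5 191.3 222.9]
90 peg [318.3 183.4] ring [296.6 328.5 190.4 222. ]
short_board [([234.3, 165.5], 0.61)]
cress [([403.9, 249.6], 0.92)]
bottle [([456.9, 156.0], 0.64)]
```

```bash
python3 -c "
from station import manip
print(manip.sign_off())"
```

```text
the job is handed in; nothing more can be done
None
```

The longer board is clipped plant side up, level and central in the viewing stand, the magnifier is swung over it to its stop, the bystanders were not touched, and the job was handed in at about 25 s.

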